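# Plug the mailing tube that fits

## Robot

A 7-joint arm with a two-finger parallel gripper is mounted at the origin on the work surface. World frame = base frame: x ahead of the robot, y to its left, z up, the work surface at z = 0. Lengths are in mm, angles in rad, forces in N, time in s.
With the tool pointing down it reaches from about 400 to 900 mm from the base axis. Payload 5.6 kg.
Tool frame: the origin (TCP) lies midway between the tips of the shut fingers; the grasp point (between the pads) lies 19 mm behind it; y points along the fingers, x is the direction in which the jaws open and shut, and the axes are right-handed (so a half turn about y gives the same grasp; the last joint's range is limited). The gripper opens to 92 mm and grips with 3 to 60 N. Pads are 20 mm wide; open, the fingers measure 128 mm over their backs; the gripper's body (75 mm by 189 mm) begins 69 mm behind the grasp point.
Start: joints at [1.197, 0.468, -0.012, 1.603, 0.006, 1.071, -0.056], TCP at [211.079, -614.78, 214.592] pointing down, gripper open.
Joint ranges: [-2.53, 2.53], [-0.31, 2.02], [-1.57, 1.55], [0.28, 2.44], [-1.29, 4.43], [0.15, 1.84], [-2.92, 2.92]. Speed limits (rad/s): [2.57, 2.57, 3.14, 3.14, 3.14, 3.14, 3.14].

## Interface

Orientations are given as a rotation vector (axis times angle).
In Python, from cell import * gives the robot as it stands.
- The arm moves only by the tool carry_out, never from a script. Its argument "plan" is text: rows parted by semicolons, each of 7 numbers parted by spaces: the closure, from 0 (fully open) to 1 (shut), then the shift along the tool's x, y, z each as a share of 250 mm, from -1 to 1, then the turn, a rotation vector about the tool's x, y, z each as a share of pi/2 rad, from -1 to 1. A call has 1 to 5 rows; each row is the pose to reach, as a shift and turn from the pose commanded when the call began, along the tool's axes at that moment; what a row does not reach only later rows make up. A row lasts 1/12 s, in which the tool goes at most 41.7 mm and 7.16 degrees, less where a joint would pass 70% of its speed; a pose out of reach is approached as far as the arm can. A call with a number of a shift or a turn outside -1 to 1 is refused whole. A call with a gripper value outside its range is refused whole. The fingers move at their own pace and stop on an object; "grip_force" is the grip in N (left out, the last holds). Time passes only in rows, so rows that repeat a pose let the fingers close. It gives the time, the measured TCP pose, the force and the opening at its end, in the units of the state.
- read_state(): the state, without advancing time (a new reading comes with each control period).
- read_camera(name): name is "scene" or "top" or "wrist"; returns the picture (400x640x3 uint8, red, green, blue); there is no depth.
- calibration(name): a dict with "fx", "fy", "cx", "cy" (pixels), "extrinsics" (4x4, takes a point from world to camera coordinates); the wrist camera has in their place "hand_eye" (4x4, takes a point from camera to tool coordinates, whose origin is the TCP and whose axes are the tool frame's). Camera axes: x right, y down, z forward; pixel columns grow to the right and rows downward; lengths in mm; the calibration is good to about 2 mm. A picture is of the moment at which its call begins: read the wrist's pose just before it. calibration takes no time and is no camera call.
- close_job(): hands the job in, once; it reports no verdict.
Trained networks look in the newest picture that a camera, given by its name, has taken for a name from the list of things; names that differ only in an ending like _2 or _b are one class to them, and where a whole thing is asked for, a point or a joint stands for the part that bears it (a point fixed in the world has none). Each returns a list of dicts, best first, with "p" (0 to 1); they miss things now and then, are a little off and sometimes report something else, mostly with a low value. They report only what shows in the picture. A call takes as long as a camera call. They do not tell look-alikes from the thing itself.
- recognise(camera, target): "centre" ([x, y, z] in mm, in world coordinates, good to about 4 mm: the middle of the surface that is visible of it).
- regions_of(camera, target): "region" (400x640 bool, what is visible of it).
The state is a dict: "time": time; "q": joint angles; "dq": joint speeds; "tau": joint torques, N m; "tool_pos": TCP position; "eef_rot": TCP orientation; "wrist_force": force on the tool from outside, world axes, zero at the start; "wrist_torque": the same for the moment, N m; "opening": opening from 0.0 (shut) to 1.0 (fully open).
Only numpy, scipy, OpenCV 4.12 (cv2) and the standard library are available. Lean on these libraries where they do the work, as an engineer would, in place of code of your own. Each camera call takes 0.05 s, during which the arm holds its last target.

## Task

Take the blue end plug from the packing bench and put it, nose down, into the one tube of the rack whose mouth it fits: the flange must end resting all round on the tube's rim, with the plug let go. Leave the white plug and the tape roll where they are.

Things in the scene. Friction and masses are not known exactly. Their poses are not given: they have to be found in the camera images.
- blue_plug: Loose blue plastic tube plug, about 90 g, standing on its nose. Heights from the bottom: nose 36 mm across widening to 54 mm at 18 mm; straight 54 mm spigot to 32 mm; flange 69 mm across, 32 to 37 mm; round grip knob 24 mm across, 37 to 73 mm. Origin: centre of the nose's underside; z up along the axis. Grip the knob from above at any yaw, fingertips above the flange.
- tube_rack: Fixed plywood board 110x330x12 mm, any way round, with a row of 4 open cardboard tubes. Origin: centre of its underside; z up, y along the row to the larger tubes. Tubes at x=0; y=-130 (32 mm inside), -66 (45), +12 (60), +108 mm (78). Walls 3 mm; mouths 122 mm above the bench, 110 deep. The fitting tube takes the spigot but not the flange: nose ends 32 mm below the mouth.
- spare_plug: A larger white plug of the same shape, loose, standing on its nose, to be left alone: nose 54 mm, spigot 72 mm, flange 87 mm across, the same heights and the same 24 mm knob, 73 mm high in all. Origin: centre of the underside of the nose; z up.
- tape_roll: A roll of tan packing tape, loose, lying flat, to be left alone: 100 mm outside and 76 mm inside diameter, 48 mm high. Origin: centre of its underside; z up.
There are look-alikes about, which are no part of the job. There is more than one size of the blue_plug; the job needs the larger.

How it is judged (in metres and radians):
At the end, for the whole second after the job is handed in: The blue plug stands upright (10 degrees) in the 60 mm tube, within 10 mm of its axis along and across the row, flange on the rim (nose 26 to 40 mm below the mouth), at rest and released. The white plug and the tape roll never strayed over 30 mm from their starts (z of blue_plug in the frame of tube_rack between 0.082 and 0.096 m and x of blue_plug in the frame of tube_rack between -0.01 and 0.01 m and y of blue_plug in the frame of tube_rack between 0.002 and 0.022 m and angle between blue_plug's own z axis and vertical below 0.175 rad and linear speed of blue_plug below 0.02 m/s and contact force between blue_plug and the fingers below 0.1 N); the robot touches nothing.
It fails at once if the white plug is moved more than 30 mm (distance of spare_plug from where it was at the start of the episode above 0.03 m).
It fails at once if the tape roll is moved more than 30 mm (distance of tape_roll from where it was at the start of the episode above 0.03 m).
It also fails if it takes over 40 s, if anything falls off the work surface, if the arm or the gripper's body presses on something with over 40 N, if the wrist force passes 120 N, or if a joint passes its speed limit or range.

## Working session

There is one attempt and no reset: what is moved stays moved. The work goes in short steps, Python scripts to look and compute and a tool call to move; the robot and the scene stay as the last step left them, time stands still between calls to the robot, and variables do not carry over. Pictures are saved under pics/ and viewed, and the job is handed in when it is done.

Besides the shell and the picture viewer there is one more tool, called after "Call:" as name(argument=value, ...) on one line, values as JSON. carry_out: Moves the arm, as the interface text tells. Shift numbers are shares of 250 mm and turn numbers shares of pi/2 rad, none past 1 either way. Its arguments: {"type":"object","properties":{"plan":{"type":"string"},"grip_force":{"type":"number"}},"required":["plan"]}

```bash
mkdir -p pics; ls
python3 - <<'E'
from cell import *
import cv2,numpy as np
s=read_state();print(s['time'],s['tool_pos'],s['eef_rot'],s['opening'],s['wrist_force'])
for c in ['scene','top']:
    im=read_camera(c);cv2.imwrite(f'pics/{c}0.png',im[:,:,::-1])
    for t in ['blue_plug','tube_rack','spare_plug','tape_roll']:
        for r in recognise(c,t): print(c,t,np.round(r['centre']),round(r['p'],2))
k=calibration('top');print(k)
E
```

```text
pics
0.0 [ 210.85912555 -614.22411923  213.65709946] [-1.34675172  0.96331089 -0.96083598] 0.995492782591675 [-0.17560837  0.86686086  0.53113722]
scene blue_plug [481.  32.  30.] 0.89
scene blue_plug [502. 139.  38.] 0.87
scene blue_plug [700. 154.  41.] 0.4
scene tube_rack [ 579. -240.   62.] 0.93
scene spare_plug [698. 157.  35.] 0.87
scene tape_roll [541. 348.  32.] 0.98
scene tape_roll [695. 154.  38.] 0.48
top blue_plug [472.  27.  31.] 0.9
top blue_plug [490. 137.  40.] 0.88
top tube_rack [ 546. -256.   43.] 0.86
top spare_plug [679. 150.  37.] 0.64
top tape_roll [514. 354.  48.] 0.57
{'fx': 367.02616017904893, 'fy': 367.02616017904893, 'cx': 319.1543375162684, 'cy': 201.50283372046158, 'extrinsics': array([[-2.70036869e-02, -9.99476012e-01,  1.78466457e-02,
         7.49565186e+01],
       [-9.86817965e-01,  2.38034113e-02, -1.60074049e-01,
         5.70814917e+02],
       [ 1.59565361e-01, -2.19339801e-02, -9.86943664e-01,
         7.43636644e+02],
       [ 0.00000000e+00,  0.00000000e+00,  0.00000000e+00,
         1.00000000e+00]])}
```

View pics/scene0.png

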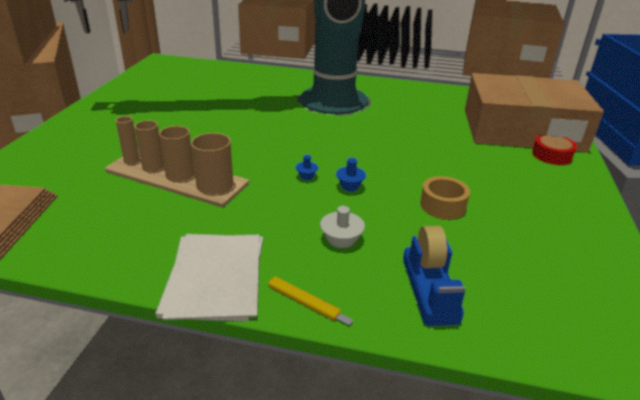

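View pics/top0.png

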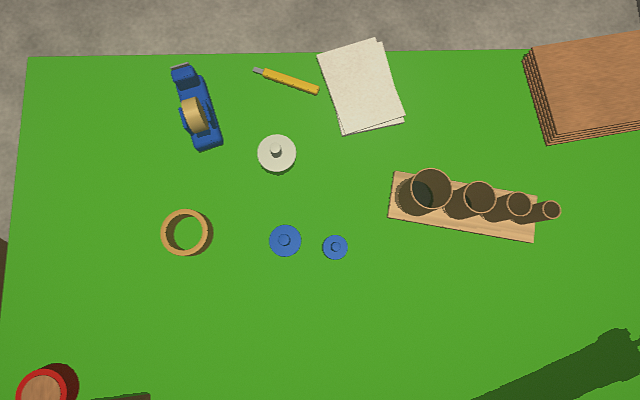

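Run:
```python
from cell import *
import cv2,numpy as np
s=read_state()
from scipy.spatial.transform import Rotation as R
print(np.round(R.from_rotvec(s['eef_rot']).as_matrix(),3))
print(calibration('scene')); print(calibration('wrist'))
```

```text
[[ 0.325 -0.     0.946]
 [-0.946  0.     0.325]
 [-0.    -1.    -0.   ]]
{'fx': 515.4825725774459, 'fy': 515.4825725774459, 'cx': 312.37698458370073, 'cy': 189.46892962243746, 'extrinsics': array([[-2.28216533e-01,  9.73278726e-01,  2.54113264e-02,
         6.47069724e+01],
       [ 5.22612636e-01,  1.44481147e-01, -8.40238794e-01,
        -2.82721334e+02],
       [-8.21458000e-01, -1.78476104e-01, -5.41620747e-01,
         1.61976042e+03],
       [ 0.00000000e+00,  0.00000000e+00,  0.00000000e+00,
         1.00000000e+00]])}
{'fx': 341.93937230868704, 'fy': 341.93937230868704, 'cx': 320.3494562618305, 'cy': 200.05825797989812, 'hand_eye': array([[ 9.99999807e-01,  5.92854272e-04,  1.86045590e-04,
        -1.38055240e+00],
       [-1.57952019e-05, -2.75065526e-01,  9.61425481e-01,
        -1.70307758e+02],
       [ 6.21159932e-04, -9.61425299e-01, -2.75065463e-01,
         7.79812507e+01],
       [ 0.00000000e+00,  0.00000000e+00,  0.00000000e+00,
         1.00000000e+00]])}
```

```bash
cat > h.py <<'E'
from cell import *
import cv2,numpy as np
from scipy.spatial.transform import Rotation as R
def onplane(c,uv,z):
    k=calibration(c);T=k['extrinsics'];Rm=T[:3,:3];t=T[:3,3]
    uv=np.atleast_2d(np.asarray(uv,float))
    d=np.c_[(uv[:,0]-k['cx'])/k['fx'],(uv[:,1]-k['cy'])/k['fy'],np.ones(len(uv))]@Rm
    o=-Rm.T@t
    return o+d*((z-o[2])/d[:,2])[:,None]
def proj(c,P):
    k=calibration(c);T=k['extrinsics'];P=np.atleast_2d(P)@T[:3,:3].T+T[:3,3]
    return np.c_[k['fx']*P[:,0]/P[:,2]+k['cx'],k['fy']*P[:,1]/P[:,2]+k['cy']]
def circ(c,r,z,n=40):
    a=np.linspace(0,2*np.pi,n,endpoint=False)
    return np.c_[c[0]+r*np.cos(a),c[1]+r*np.sin(a),np.full(n,z)]
E
python3 - <<'E'
from h import *
im=read_camera('top')[:,:,::-1];im2=None
for c in ['top','scene']:
    if c=='scene': im=read_camera('scene')[:,:,::-1]
    for r in regions_of(c,'blue_plug'):
        m=r['region'].astype(np.uint8)
        cs,_=cv2.findContours(m,0,1);ct=max(cs,key=cv2.contourArea)[:,0,:]
        P=onplane(c,ct,35)[:,:2].astype(np.float32)
        (x,y),rad=cv2.minEnclosingCircle(P)
        print(c,round(r['p'],2),m.sum(),'px',ct.mean(0).round(),'plane35 centre',round(x),round(y),'diam',round(2*rad), 'areadiam',round(2*np.sqrt(cv2.contourArea(P)/np.pi)))
t=read_camera('top')[:,:,::-1][200:280,240:380];s=read_camera('scene')[:,:,::-1][140:220,270:410]
cv2.imwrite('pics/crop1.png',cv2.resize(np.vstack([t,s]),None,fx=3.7,fy=3.7,interpolation=2))
E
```

```text
top 0.81 822 px [285. 240.] plane35 centre 491 135 diam 71 areadiam 67
top 0.73 502 px [335. 247.] plane35 centre 476 28 diam 55 areadiam 52
scene 0.74 606 px [351. 174.] plane35 centre 489 140 diam 147 areadiam 84
scene 0.55 325 px [306. 167.] plane35 centre 485 29 diam 107 areadiam 63
```

View pics/crop1.png

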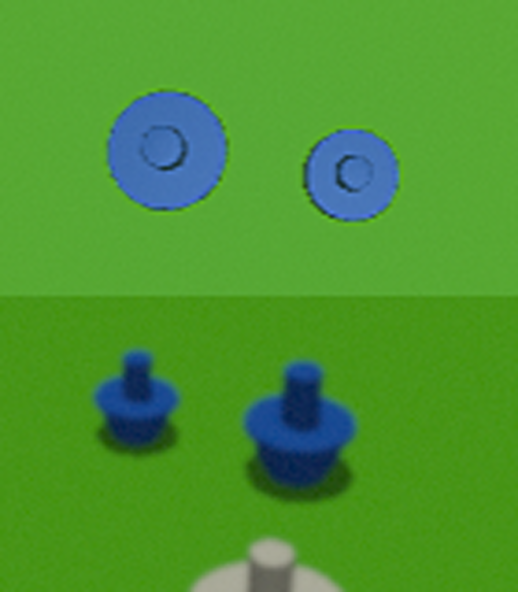

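Candidates: blue plug at top (285,240) / scene (350,178), flange ≈69 mm; and at top (335,247) / scene (307,168), flange ≈53 mm. The first is the 69 mm one, confirmed in the crop. Now the rack.

```bash
cat > rack.py <<'E'
from h import *
from scipy.optimize import minimize,least_squares
ys=np.array([-130,-66,12,108.]);rs=np.array([32,45,60,78])/2
im=read_camera('top');im2=read_camera('scene')
px=np.array([[551,210],[519,204],[480,197],[431,188.]])
W=onplane('top',px,122)[:,:2];print(W.round())
d=W[3]-W[0];th=np.arctan2(d[1],d[0])
# fit: mouths at o+ys*(cos,sin)
def model(p): return p[:2]+ys[:,None]*np.array([np.cos(p[2]),np.sin(p[2])])
g0=least_squares(lambda p:(model(p)-W).ravel(),[*W[2],th]).x
E_={c:cv2.GaussianBlur(cv2.morphologyEx(cv2.cvtColor(i,cv2.COLOR_RGB2GRAY),cv2.MORPH_GRADIENT,np.ones((2,2))),(0,0),1.2).astype(np.float32) for c,i in (('top',im),('scene',im2))}
def score(p,cams):
    s=0
    for c in cams:
        for m,r in zip(model(p),rs):
            for rr in (r,r+3):
                q=proj(c,circ(m,rr,122,60)).astype(np.float32)
                s-=cv2.remap(E_[c],q[:,:1].copy(),q[:,1:].copy(),1).mean()
    return s
for cams in (['top'],['scene'],['top','scene']):
    best=min((minimize(score,g0+np.array([a,b,c]),args=(cams,),method='Nelder-Mead',options=dict(initial_simplex=g0+np.array([a,b,c])+np.array([[0,0,0],[4,0,0],[0,4,0],[0,0,.03]]))) for a in(-5,5) for b in(-5,5) for c in(0,)),key=lambda r:r.fun)
    print(cams,best.x.round(3),best.fun,'tube3',model(best.x)[2].round(1))
for c,i in (('top',im),('scene',im2)):
    v=cv2.resize(i[:,:,::-1],None,fx=4,fy=4,interpolation=2)
    for m,r in zip(model(best.x),rs):
        for z,rr in ((122,r),(122,r+3)):
            cv2.polylines(v,[np.int32((proj(c,circ(m,rr,z))+.5)*4-.5)],True,(0,0,255),1)
    q=proj(c,np.r_[best.x[:2],122][None])[0]*4
    x0,y0=int(q[0])-330,int(q[1])-150
    cv2.imwrite(f'pics/rack_{c}.png',v[max(y0,0):y0+300,max(0,x0):x0+700])
E
python3 rack.py
```

```text
[[ 532. -390.]
 [ 546. -328.]
 [ 561. -253.]
 [ 582. -158.]]Traceback (most recent call last):
  File "rack.py", line 21, in <module>
    best=min((minimize(score,g0+np.array([a,b,c]),args=(cams,),method='Nelder-Mead',options=dict(initial_simplex=g0+np.array([a,b,c])+np.array([[0,0,0],[4,0,0],[0,4,0],[0,0,.03]]))) for a in(-5,5) for b in(-5,5) for c in(0,)),key=lambda r:r.fun)
  File "rack.py", line 21, in <genexpr>
    best=min((minimize(score,g0+np.array([a,b,c]),args=(cams,),method='Nelder-Mead',options=dict(initial_simplex=g0+np.array([a,b,c])+np.array([[0,0,0],[4,0,0],[0,4,0],[0,0,.03]]))) for a in(-5,5) for b in(-5,5) for c in(0,)),key=lambda r:r.fun)
              ~~~~~~~~^^^^^^^^^^^^^^^^^^^^^^^^^^^^^^^^^^^^^^^^^^^^^^^^^^^^^^^^^^^^^^^^^^^^^^^^^^^^^^^^^^^^^^^^^^^^^^^^^^^^^^^^^^^^^^^^^^^^^^^^^^^^^^^^^^^^^^^^^^^^^^^^^^^^^^^^^^^^^^^
    res = _minimize_neldermead(fun, x0, args, callback, bounds=bounds,
                               **options)
    fxr = func(xr)
    fx = function(np.copy(x), *(wrapper_args + args))
  File "rack.py", line 17, in score
    q=proj(c,circ(m,rr,122,60)).astype(np.float32)
      ~~~~^^^^^^^^^^^^^^^^^^^^^
  File "h.py", line 11, in proj
    k=calibration(c);T=k['extrinsics'];P=np.atleast_2d(P)@T[:3,:3].T+T[:3,3]
ValueError: time passes only in moves, steps and waits
```

```bash
sed -i 's/^def onplane/import functools\n_cal=calibration\ncalibration=functools.lru_cache(None)(lambda n:_cal(n))\ndef onplane/' h.py; python3 rack.py
```

```text
[[ 532. -390.]
 [ 546. -328.]
 [ 561. -253.]
 [ 582. -158.]]
['top'] [ 558.924 -264.655    1.369] -417.8272705078125 tube3 [ 561.3 -252.9]
['scene'] [ 565.983 -259.453    1.359] -101.28836059570312 tube3 [ 568.5 -247.7]
['top', 'scene'] [ 559.098 -264.591    1.369] -507.0079040527344 tube3 [ 561.5 -252.8]
```

View pics/rack_top.png

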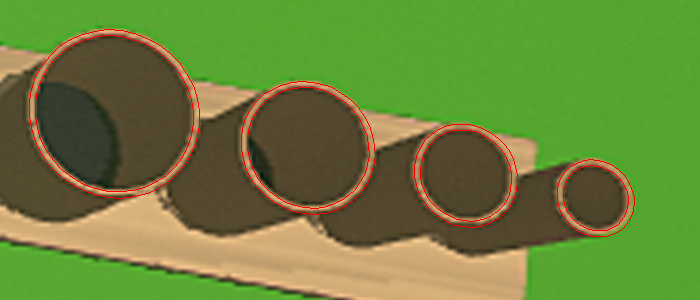

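View pics/rack_scene.png

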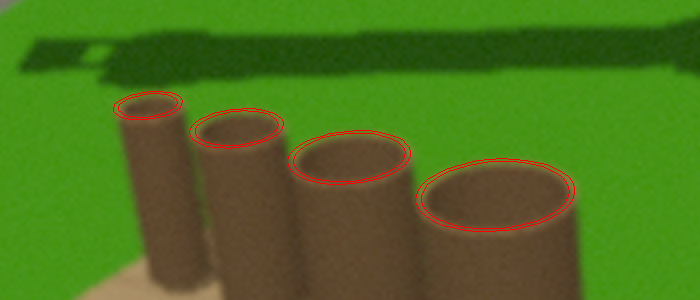

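```bash
cat > plug.py <<'E'
from h import *
from scipy.optimize import minimize
E_={}
for c in('top','scene'):
    i=read_camera(c);E_[c]=cv2.GaussianBlur(cv2.morphologyEx(cv2.cvtColor(i,cv2.COLOR_RGB2GRAY),cv2.MORPH_GRADIENT,np.ones((2,2))),(0,0),1.2).astype(np.float32)
def score(p,c):
    s=0
    for r,z in ((34.5,37),(12,73)):
        q=proj(c,circ(p,r,z,60)).astype(np.float32)
        s-=cv2.remap(E_[c],q[:,:1].copy(),q[:,1:].copy(),1).mean()
    return s
for c in E_:
    b=min((minimize(score,[491+a,136+d],args=(c,),method='Nelder-Mead') for a in(-6,0,6) for d in(-6,0,6)),key=lambda r:r.fun);print(c,b.x.round(1),b.fun)
s=read_state();Rm=R.from_rotvec(s['eef_rot']).as_matrix();print(s['time'])
E
python3 plug.py
python3 - <<'E'
from h import *
s=read_state();Rm=R.from_rotvec(s['eef_rot']).as_matrix()
print((Rm.T@(np.array([491,136,180])-s['tool_pos'])).round(1))
E
```

```text
top [490.8 134.4] -43.80992889404297
scene [499.9 139.5] -30.153335571289062
1.1
[-619.2   34.5  508.6]
```

Call:
carry_out(plan="0 -0.4 0 0.68 0 0 0;0 -0.4 0 0.68 0 0 0;0 -0.4 0 0.68 0 0 0;0 -0.4 0 0.68 0 0 0;0 -0.4 0 0.68 0 0 0")

```text
time: 1.52
tool_pos: [342.0, -461.8, 214.8]
eef_rot: [-1.348, 0.959, -0.96]
wrist_force: [1.2, 0.1, 0.1]
opening: 1.0
```

Call:
carry_out(plan="0 -0.7 0 0.4 0 0 0;0 -0.7 0 0.4 0 0 0;0 -0.7 0 0.4 0 0 0;0 -0.7 0 0.4 0 0 0;0 -0.7 0 0.4 0 0 0")

```text
time: 1.93
tool_pos: [377.4, -264.1, 214.8]
eef_rot: [-1.348, 0.961, -0.961]
wrist_force: [1.0, -0.7, -0.3]
opening: 1.001
```

Call:
carry_out(plan="0 -0.7 0 0.4 0 0 0;0 -0.7 0 0.4 0 0 0;0 -0.7 0 0.4 0 0 0;0 -0.7 0 0.4 0 0 0;0 -0.7 0 0.4 0 0 0")

```text
time: 2.35
tool_pos: [415.1, -66.2, 215.1]
eef_rot: [-1.348, 0.96, -0.962]
wrist_force: [0.9, -0.2, -0.1]
opening: 1.0
```

Call:
carry_out(plan="0 -0.66 0 0.48 0 0 0;0 -0.66 0 0.48 0 0 0;0 -0.66 0 0.48 0 0 0;0 -0.66 0 0.48 0 0 0;0 -0.66 0 0.48 0 0 0")

```text
time: 2.77
tool_pos: [475.2, 128.6, 215.0]
eef_rot: [-1.347, 0.961, -0.962]
wrist_force: [0.6, -0.1, 0.1]
opening: 1.004
```

Call:
carry_out(plan="0 0 0.2 0.08 0 0 0;0 0 0.2 0.08 0 0 0;0 0 0.2 0.08 0 0 0")

```text
time: 3.02
tool_pos: [492.1, 132.2, 161.6]
eef_rot: [-1.353, 0.966, -0.958]
wrist_force: [-1.8, -0.3, -0.5]
opening: 0.998
```

```bash
cat > wr.py <<'E'
from h import *
from scipy.optimize import minimize
import sys
# fit circles in wrist picture: args guess x y, list of r,z ; name
def wview(name,guess,circs,span=8):
    s=read_state();im=read_camera('wrist')
    k=calibration('wrist');Rm=R.from_rotvec(s['eef_rot']).as_matrix();T=np.eye(4);T[:3,:3]=Rm;T[:3,3]=s['tool_pos']
    M=np.linalg.inv(T@k['hand_eye'])
    def pj(P):
        P=P@M[:3,:3].T+M[:3,3];return np.c_[k['fx']*P[:,0]/P[:,2]+k['cx'],k['fy']*P[:,1]/P[:,2]+k['cy']]
    E_=cv2.GaussianBlur(cv2.morphologyEx(cv2.cvtColor(im,cv2.COLOR_RGB2GRAY),cv2.MORPH_GRADIENT,np.ones((2,2))),(0,0),1.5).astype(np.float32)
    def score(p):
        t=0
        for r,z in circs:
            q=pj(circ(p,r,z,80)).astype(np.float32);t-=cv2.remap(E_,q[:,:1].copy(),q[:,1:].copy(),1).mean()
        return t
    b=min((minimize(score,[guess[0]+a,guess[1]+d],method='Nelder-Mead') for a in(-span,0,span) for d in(-span,0,span)),key=lambda r:r.fun)
    v=im[:,:,::-1].copy()
    for r,z in circs: cv2.polylines(v,[np.int32(pj(circ(b.x,r,z)))],True,(0,0,255),1)
    cv2.imwrite(f'pics/{name}.png',v)
    print('time',s['time'],'tcp',s['tool_pos'].round(1),'fit',b.x.round(1),round(b.fun,1))
    d=np.array([*b.x,s['tool_pos'][2]])-s['tool_pos'];print('tool shift',(Rm.T@d).round(1),'shares',(Rm.T@d/250).round(3),'tooly',Rm[:,1].round(3))
E
python3 -c "
from wr import *
wview('w1',[494,137],[(34.5,37),(12,73)])"
```

```text
time 3.0167 tcp [492.1 132.2 161.6] fit [491.3 136.7] -19.8
tool shift [-4.6  0.   0.7] shares [-0.018  0.     0.003] tooly [-0.006 -0.001 -1.   ]
```

View pics/w1.png

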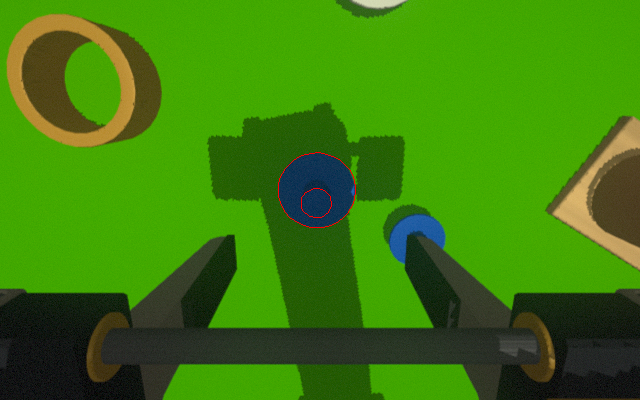

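Call:
carry_out(plan="0.4 -0.016 0.16 0 0 0 0;0.4 -0.016 0.3 0 0 0 0;0.4 -0.016 0.3 0 0 0 0;0.4 -0.016 0.3 0 0 0 0")

```text
time: 3.4
tool_pos: [491.8, 135.1, 90.0]
eef_rot: [-1.349, 0.964, -0.963]
wrist_force: [0.9, 0.2, 0.5]
opening: 0.732
```

```bash
python3 -c "
from wr import *
wview('w2',[491,136],[(34.5,37),(12,73)])"
```

```text
time 3.4 tcp [491.8 135.1  90. ] fit [432.3 155.5] -21.8
tool shift [-38.6   0.1 -49.6] shares [-0.154  0.    -0.198] tooly [-0.002 -0.001 -1.   ]
```

View pics/w2.png

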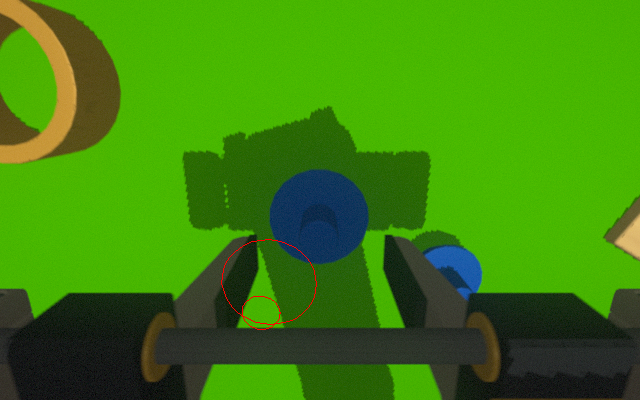

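The fit ran off to a finger edge here. Plug is at (319,216), fingers at columns 257 and 385, so laterally it is centred. I check the depth direction by ray.

Run:
```python
from h import *
s=read_state();k=calibration('wrist');T=np.eye(4);T[:3,:3]=R.from_rotvec(s['eef_rot']).as_matrix();T[:3,3]=s['tool_pos'];H=T@k['hand_eye']
pts={'c':(319,216)}
for u,v,z in((319,170,37),(319,263.5,37),(270.5,216,37),(368,216,37)):
    d=H[:3,:3]@np.array([(u-k['cx'])/k['fx'],(v-k['cy'])/k['fy'],1]);o=H[:3,3];print((o+d*(z-o[2])/d[2]).round(1))
print(s['tool_pos'])
```

```text
[525.3 149.   37. ]
[460.5 126.9  37. ]
[483.8 170.4  37. ]
[505.7 106.5  37. ]
[493.24412146 135.74006425  91.40563144]
```

Call:
carry_out(plan="0.4 -0.008 0.1 0 0 0 0;0.4 -0.008 0.19 0 0 0 0;0.4 -0.008 0.19 0 0 0 0;0.4 -0.008 0.19 0 0 0 0", grip_force=20)

```text
time: 3.78
tool_pos: [492.8, 138.1, 43.9]
eef_rot: [-1.346, 0.961, -0.964]
wrist_force: [-0.2, -0.9, -0.1]
opening: 0.603
```

Call:
carry_out(plan="1 0 0 0 0 0 0;1 0 0 0 0 0 0;1 0 0 0 0 0 0;1 0 0 0 0 0 0;1 0 0 0 0 0 0")

```text
time: 4.2
tool_pos: [492.2, 138.1, 42.7]
eef_rot: [-1.347, 0.962, -0.963]
wrist_force: [-0.3, -0.4, -0.8]
opening: 0.259
```

Call:
carry_out(plan="1 0 0 0 0 0 0;1 0 0 0 0 0 0;1 0 0 0 0 0 0")

```text
time: 4.45
tool_pos: [492.3, 138.1, 42.6]
eef_rot: [-1.347, 0.962, -0.963]
wrist_force: [-0.8, -0.1, 5.5]
opening: 0.252
```

Call:
carry_out(plan="1 0 -0.1 0 0 0 0;1 0 -0.25 0 0 0 0;1 0 -0.4 0 0 0 0;1 0 -0.55 0 0 0 0;1 0 -0.66 0 0 0 0")

```text
time: 4.87
tool_pos: [492.0, 138.7, 209.7]
eef_rot: [-1.346, 0.961, -0.962]
wrist_force: [-0.1, 0.9, -1.7]
opening: 0.257
```

Run:
```python
from h import *
cv2.imwrite('pics/w3.png',read_camera('wrist')[:,:,::-1])
s=read_state();Rm=R.from_rotvec(s['eef_rot']).as_matrix();print(s['tool_pos'],s['opening'],s['wrist_force'],s['time'])
print((Rm.T@(np.array([563,-250,s['tool_pos'][2]])-s['tool_pos'])).round(1))
```

```text
[494.82347692 139.72108515 214.26914558] 0.2582512459088761 [1.92399079 0.5630379  2.00147035] 4.9167
[ 3.907e+02 -2.000e-01 -6.220e+01]
```

View pics/w3.png

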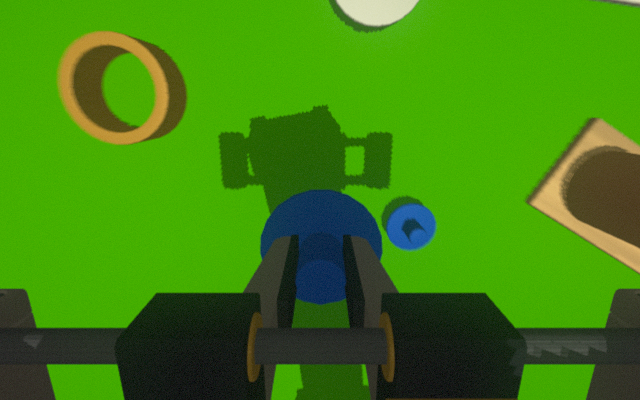

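Call:
carry_out(plan="1 0.78 0 -0.28 0 0 0;1 0.78 0 -0.28 0 0 0;1 0.78 0 -0.28 0 0 0;1 0.78 0 -0.28 0 0 0;1 0.78 0 -0.28 0 0 0")

```text
time: 5.33
tool_pos: [488.0, -70.9, 206.6]
eef_rot: [-1.348, 0.963, -0.962]
wrist_force: [1.4, 0.1, -1.7]
opening: 0.258
```

Call:
carry_out(plan="1 0.78 0 -0.28 0 0 0;1 0.78 0 -0.28 0 0 0;1 0.78 0 -0.28 0 0 0;1 0.78 0 -0.28 0 0 0;1 0.78 0 -0.28 0 0 0")

```text
time: 5.75
tool_pos: [485.1, -278.2, 206.4]
eef_rot: [-1.348, 0.963, -0.962]
wrist_force: [1.3, -0.3, -0.6]
opening: 0.254
```

Call:
carry_out(plan="1 0 0 0 0 0 0;1 0 0 0 0 0 0;1 0 0 0 0 0 0")

```text
time: 6.0
tool_pos: [485.7, -275.2, 206.2]
eef_rot: [-1.347, 0.964, -0.96]
wrist_force: [-0.8, 0.6, -0.7]
opening: 0.258
```

```bash
python3 -c "
from wr import *
wview('w4',[562,-251],[(30,122),(33,122)],span=5)"
```

```text
time 6.0 tcp [ 485.7 -275.2  206.2] fit [ 561.1 -251.5] -43.9
tool shift [ 2.1 -0.1 79.1] shares [ 0.008 -0.     0.316] tooly [-0.001  0.002 -1.   ]
```

View pics/w4.png

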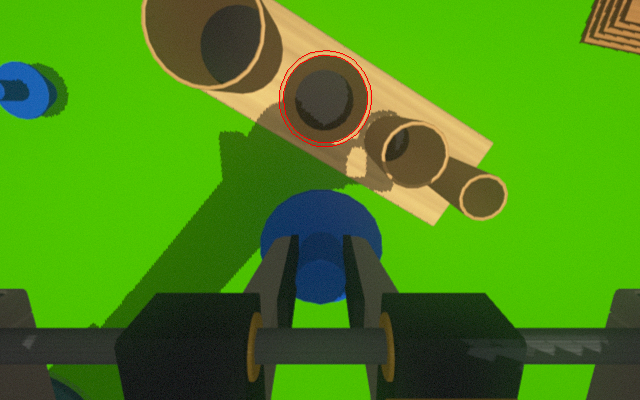

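Run:
```python
from h import *
H=calibration('wrist')['hand_eye'];k=calibration('wrist')
# flange top plane in tool coords: y=+5.6
im=cv2.imread('pics/w4.png');hsv=cv2.cvtColor(im,cv2.COLOR_BGR2HSV)
m=((hsv[:,:,0]>100)&(hsv[:,:,0]<130)&(hsv[:,:,1]>120)).astype(np.uint8);m[:,:200]=0;m[:,430:]=0
e=[]
for v in range(180,250):
    c=np.where(m[v])[0]
    if len(c)>10: e+=[(c[0]-.5,v),(c[-1]+.5,v)]
for u in range(295,350):
    c=np.where(m[:,u])[0]
    if len(c): e.append((u,c[0]-.5))
e=np.array(e);d=np.c_[(e[:,0]-k['cx'])/k['fx'],(e[:,1]-k['cy'])/k['fy'],np.ones(len(e))]@H[:3,:3].T;o=H[:3,3]
P=o+d*((5.6-o[1])/d[:,1])[:,None]
from scipy.optimize import least_squares
# lower/far edge: use r free then fixed
for fix in (0,1):
    f=lambda p:np.hypot(P[:,0]-p[0],P[:,2]-p[1])-(34.5 if fix else p[2])
    r=least_squares(f,[0,0,34],loss='soft_l1');print(r.x.round(2),np.abs(r.fun).mean().round(2))
```

```text
[-1.32 -0.04 33.38] 0.16
[-1.34 -1.41 34.  ] 0.44
```

Call:
carry_out(plan="1 0.013 0 0.15 0 0 0;1 0.013 0 0.319 0 0 0;1 0.013 0 0.319 0 0 0;1 0.013 0 0.319 0 0 0;1 0.013 0 0.319 0 0 0")

```text
time: 6.47
tool_pos: [562.4, -251.5, 206.6]
eef_rot: [-1.349, 0.961, -0.959]
wrist_force: [-0.3, -0.9, -1.8]
opening: 0.258
```

Run:
```python
from h import *
s=read_state();print(s['tool_pos'])
ims=[]
for c in('wrist','top'):
    ims.append(read_camera(c)[:,:,::-1])
cv2.imwrite('pics/w5.png',ims[0]);cv2.imwrite('pics/t5.png',cv2.resize(ims[1][130:260,380:580],None,fx=3.5,fy=3.5))
```

```text
[ 562.35409817 -251.47444487  206.58451684]
```

View pics/w5.png

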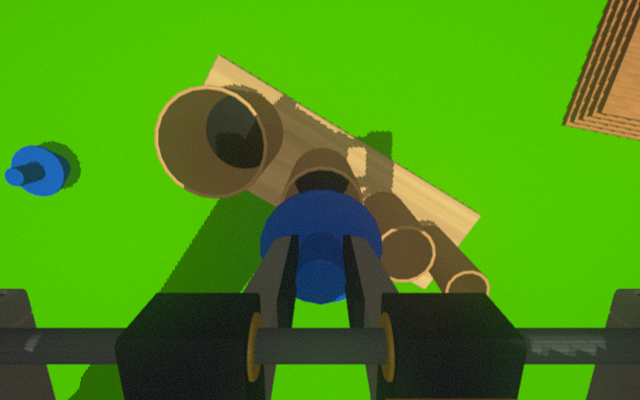

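The plug, at (321,245), hangs over the third tube, whose far rim shows at (323,155). I lower it in stages.

Call:
carry_out(plan="1 0 0.08 0 0 0 0;1 0 0.16 0 0 0 0;1 0 0.2 0 0 0 0;1 0 0.2 0 0 0 0")

```text
time: 6.9
tool_pos: [560.1, -253.3, 154.8]
eef_rot: [-1.349, 0.967, -0.959]
wrist_force: [-0.3, 0.1, -1.3]
opening: 0.254
```

Call:
carry_out(plan="1 0 0.02 0 0 0 0;1 0 0.04 0 0 0 0;1 0 0.06 0 0 0 0;1 0 0.06 0 0 0 0")

```text
time: 7.23
tool_pos: [562.2, -253.3, 141.6]
eef_rot: [-1.348, 0.963, -0.962]
wrist_force: [-0.7, -0.2, -1.4]
opening: 0.254
```

Call:
carry_out(plan="1 0 0.012 0 0 0 0;1 0 0.024 0 0 0 0;1 0 0.03 0 0 0 0;1 0 0.03 0 0 0 0")

```text
time: 7.57
tool_pos: [562.3, -253.3, 134.2]
eef_rot: [-1.348, 0.963, -0.962]
wrist_force: [0.3, 0.0, -1.3]
opening: 0.256
```

Run:
```python
from h import *
s=read_state();print(s['tool_pos'],s['wrist_force'])
cv2.imwrite('pics/w6.png',read_camera('wrist')[:,:,::-1]);cv2.imwrite('pics/s6.png',cv2.resize(read_camera('scene')[:,:,::-1][80:220,80:280],None,fx=4,fy=4,interpolation=2))
```

```text
[ 562.30987367 -253.25379413  134.20468405] [ 0.32935179  0.02458752 -1.32312759]
```

View pics/s6.png

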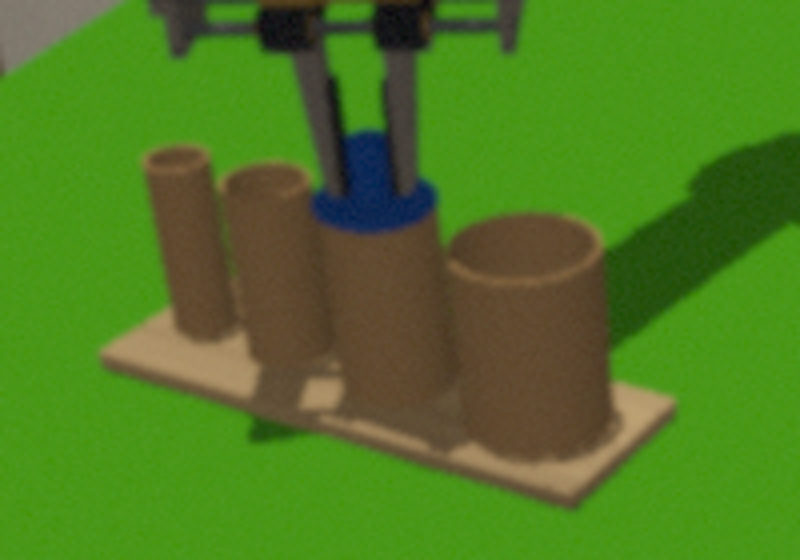

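View pics/w6.png

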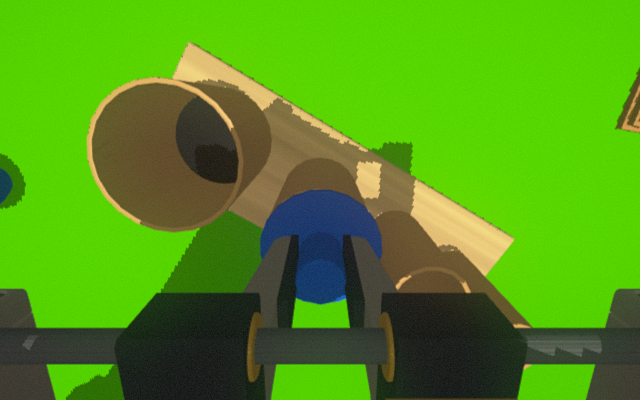

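Call:
carry_out(plan="1 0 0.004 0 0 0 0;1 0 0.008 0 0 0 0;1 0 0.008 0 0 0 0;1 0 0.008 0 0 0 0")

```text
time: 8.0
tool_pos: [562.7, -253.4, 132.8]
eef_rot: [-1.348, 0.962, -0.963]
wrist_force: [-0.3, 0.8, 0.5]
opening: 0.258
```

Call:
carry_out(plan="0.5 0 0 0 0 0 0;0.5 0 0 0 0 0 0;0.5 0 0 0 0 0 0;0.5 0 0 0 0 0 0;0.5 0 0 0 0 0 0")

```text
time: 8.42
tool_pos: [562.5, -253.3, 132.6]
eef_rot: [-1.348, 0.962, -0.962]
wrist_force: [-1.2, 0.3, 0.1]
opening: 0.496
```

Call:
carry_out(plan="0.5 0 -0.08 0 0 0 0;0.5 0 -0.2 0 0 0 0;0.5 0 -0.34 0 0 0 0;0.5 0 -0.48 0 0 0 0;0.5 0 -0.5 0 0 0 0")

```text
time: 8.83
tool_pos: [565.6, -254.1, 264.4]
eef_rot: [-1.345, 0.953, -0.97]
wrist_force: [1.1, 0.2, 0.8]
opening: 0.498
```

Call:
carry_out(plan="0.5 0 -0.05 -0.3 0 0 0;0.5 0 -0.05 -0.5 0 0 0;0.5 0 -0.05 -0.5 0 0 0;0.5 0 -0.05 -0.5 0 0 0;0.5 0 -0.05 -0.5 0 0 0")

```text
time: 9.25
tool_pos: [442.4, -295.5, 270.5]
eef_rot: [-1.347, 0.965, -0.966]
wrist_force: [1.0, 0.2, -0.4]
opening: 0.502
```

Run:
```python
from h import *
s=read_state();print(s['tool_pos'],s['wrist_force'],s['opening'],s['time'])
a=cv2.resize(read_camera('scene')[:,:,::-1][100:210,90:260],None,fx=4,fy=4,interpolation=2);cv2.imwrite('pics/s7.png',a)
cv2.imwrite('pics/w7.png',read_camera('wrist')[:,:,::-1])
cv2.imwrite('pics/t7.png',read_camera('top')[:,:,::-1])
for t in('blue_plug','spare_plug','tape_roll'):
    for r in recognise('top',t): print(t,np.round(r['centre']),round(r['p'],2))
from wr import wview
wview('w7f',[562,-251],[(34.5,127),(12,163)],span=4)
```

```text
[ 442.36562058 -295.46965284  270.52495614] [ 0.99791015  0.17988853 -0.36215432] 0.5017636271897514 9.25
blue_plug [ 556. -247.  132.] 0.89
blue_plug [473.  29.  29.] 0.65
spare_plug [682. 151.  39.] 0.95
tape_roll [511. 349.  51.] 0.91
time 9.55 tcp [ 445.4 -293.   269.7] fit [ 560.7 -253.2] -37.9
tool shift [  0.   0. 122.] shares [0.    0.    0.488] tooly [-0.     0.001 -1.   ]
```

View pics/s7.png

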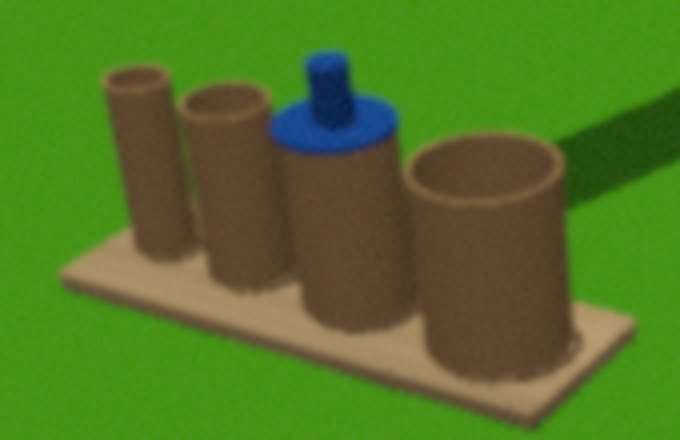

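View pics/w7f.png

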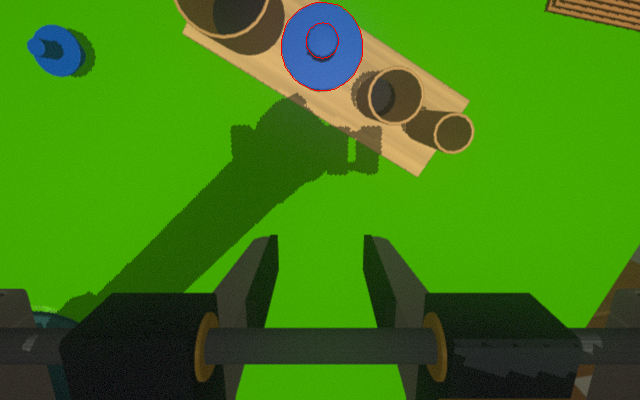

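View pics/t7.png

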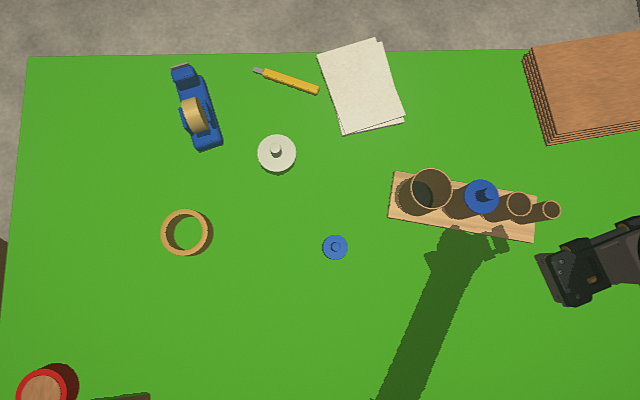

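The fitted model (flange at 127 mm, knob top at 163 mm) lies on the plug outline at wrist (322,46). The plug is upright and seated, within about 2 mm of the tube axis. The white plug (277,153) and the tape roll (187,232) have not moved. I'm handing the job in.

```bash
python3 -c "
from cell import *
print(close_job())"
```

```text
the job is handed in; nothing more can be done
None
```

The larger blue plug (flange about 69 mm; the look-alike's is about 53 mm) is nose down in the 60 mm tube, let go, and the job is handed in. It took about 10 s.

- **Final position:** The last wrist-camera fit puts the plug at (560.7, -253.2) mm. The tube axis measured (561.1, -251.5) mm, so they are under 2 mm apart. The seated-height outline matches, the plug looks upright in the scene picture, and the gripper was clear of it.
- **Other things:** The white plug and the tape roll show at the same pixels as at the start.
- **Checks that disagreed:** The scene camera read about 8 mm off the top camera for both plug and tube, so I used the top and wrist cameras. One wrist fit, close above the plug, ran off onto a finger edge, so I replaced it with a ray check.
- **Contact not felt:** The wrist force showed no clear contact when the flange seated, so seating rests on the height and the pictures.

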